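# Roll the red-capped needle tube onto the display stripe

## Task

Roll the red-capped knitting-needle tube across the felt mat, by pushing along its top with the fingertips, until it lies still right along the middle of the dark stripe. Do not grasp or lift the tube or push it from low down on its side, and leave the green-capped tube and the other goods where they are.

Things in the scene. Friction and masses are not known exactly. Their poses are not given: they have to be found in the camera images.
- tube_red: card tube with red end caps: smooth cylinder, 56 mm diameter, 170 mm long, 0.11 to 0.22 kg, on the mat, left or right of the stripe and about parallel to it, axis 85 to 165 mm from its centreline. Origin at its centre, 28 mm above the mat; x along its axis (y and z turn as it rolls). Let go at 0.1 m/s it runs on about 10 mm. A fingertip dragging its top travels twice as far as the tube rolls
- mat: sage-green felt mat, 220 mm (x) by 390 mm (y), 3 mm thick, fixed to the table. Origin at the centre of its underside; z up. A flat dark blue stripe 36 mm wide and 204 mm long lies across its middle, along its x axis (y = 0)
- tube_green: a second tube of the same size and make with green end caps, lying on the other side of the stripe; it stays. Origin at its centre, x along its axis
- coasters_sun: mustard stack of crochet coasters, 132 x 135 x 37 mm, left of the mat; a bystander. Origin under its centre
- coasters_plum: purple stack of crochet coasters, 115 x 115 x 28 mm, left of the mat; a bystander. Origin under its centre
- hairtie_violet: hair tie with a violet flower on a kraft card, 158 x 90 x 16 mm, behind the mat; a bystander. Origin under its centre
- case_sage: pink and green crochet glasses sleeve, 208 x 91 x 25 mm, right of the mat; a bystander. Origin under its centre
- hairtie_teal: hair tie with a teal flower on a kraft card, 155 x 88 x 16 mm, behind the mat; a bystander. Origin under its centre

How it is judged:
By the outcome, as a careful person would: the job done as asked, in the order asked, and still so for the second after the job is handed in, with the robot touching nothing.
It also fails if it takes over 64 s, if anything falls off the work surface, if the arm or the gripper's body presses on something with over 40 N, if the wrist force passes 120 N, or if a joint passes its speed limit or range.

## Robot

A 6-joint arm with a two-finger parallel gripper is mounted at the origin on a cart in front of the work surface, level with it; the furniture and walls round the work are solid. World frame = base frame: x ahead of the robot, y to its left, z up, the work surface at z = 0. Lengths are in m, angles in rad, forces in N, time in s.
With the tool pointing down it reaches from about 0.3 to 0.775 m from the base axis. Payload 14.6 kg.
Tool frame: the origin (TCP) lies at the very end of the fingers, on their centre line; the grasp point (between the pads) lies 19 mm behind it; x points along the fingers, z is the direction in which the jaws open and shut, and the axes are right-handed (so a half turn about x gives the same grasp; the last joint's range is limited). The gripper opens to 94 mm and grips with 3 to 60 N. Pads are 16 mm wide; open, the fingers measure 119 mm over their backs; the gripper's body (75 mm by 177 mm) begins 78 mm behind the grasp point.
Start: joints at [-1.351, 0.3, 1.521, -0, 1.321, -0.067], TCP at [0.156, -0.528, 0.205] pointing down, gripper open.
Joint ranges: [-3.03, 3.03], [-0.79, 2.21], [0.23, 2.52], [-1.04, 4.18], [0, 3.07], [-2.55, 2.55]. Speed limits (rad/s): [2.22, 2.22, 2.57, 3.14, 3.14, 3.14].

## Interface

Orientations are given as [roll, pitch, yaw] about the fixed x, y, z axes, in that order (R = Rz(yaw) Ry(pitch) Rx(roll)).
In Python, from station import ctrl gives the robot as it stands. The module is installed in compiled form; this text tells all that it offers.
- The arm moves only by the tool servo_tool, never from a script. Its argument "motion" is one flat list of numbers, 4 for each row, row after row: the shift along the tool's x, y, z in mm, then the turn about the tool's x in degrees. In form: [dx, dy, dz, roll, dx, dy, dz, roll, ...]. A call has 1 to 20 rows; each row is the pose to reach, as a shift and turn from the pose commanded when the call began, along the tool's axes at that moment; what a row does not reach only later rows make up. A row lasts 1/8 s, in which the tool goes at most 62.5 mm and 10.7 degrees, less where a joint would pass 70% of its speed; a pose out of reach is approached as far as the arm can. A call with a gripper value outside its range is refused whole. "gripper" is the opening, from 0 (shut) to 1 (fully open), set as the call begins (left out, the last holds). The fingers move at their own pace and stop on an object; "force" is the grip in N (left out, the last holds). Time passes only in rows, so rows that repeat a pose let the fingers close. It gives the time, the measured TCP pose, the force and the opening at its end, in the units of the state.
- ctrl.get_obs(): the state, without advancing time (a new reading comes with each control period).
- ctrl.camera(name): name is "side" or "top" or "wrist"; returns a dict with "color" (384x512x3 uint8, red, green, blue), "z_map" (384x512 float32, m along the optical axis (not along the pixel's ray), 0 where there is no reading), "fx", "fy", "cx", "cy" (pixels), "rvec" (rotation vector, rad) and "tvec" (3), from world to camera coordinates, as OpenCV has them. Camera axes: x right, y down, z forward; pixel columns grow to the right and rows downward; lengths in m; the calibration is good to about 2 mm. A picture is of the moment at which its call begins.
- ctrl.hand_in(): hands the job in, once; it reports no verdict.
The state is a dict: "time_s": time; "qpos": joint angles; "joint_vel": joint speeds; "tau": joint torques, N m; "ee_pos": TCP position; "eef_rot": TCP orientation; "force": force on the tool from outside, world axes, zero at the start; "moment": the same for the moment, N m; "grip_width": finger opening in m.
Only numpy, scipy, OpenCV 4.12 (cv2) and the standard library are available. Lean on these libraries where they do the work, as an engineer would, in place of code of your own. Each camera call takes 0.05 s, during which the arm holds its last target.

## Working session

There is one attempt and no reset: what is moved stays moved. The work goes in short steps, Python scripts to look and compute and a tool call to move; the robot and the scene stay as the last step left them, time stands still between calls to the robot, and variables do not carry over. Pictures are saved under pics/ and viewed, and the job is handed in when it is done.

Besides the shell and the picture viewer there is one more tool, called as name(argument=value, ...), one argument or row to a line, values as JSON. servo_tool: Moves the arm, as the interface text tells. Its arguments: {"type":"object","properties":{"motion":{"type":"array","items":{"type":"number"}},"gripper":{"type":"number"},"force":{"type":"number"}},"required":["motion"]}

```bash
mkdir -p pics
cat > h.py <<'E'
import numpy as np,cv2
from station import ctrl
def cam(n,f=None):
    c=ctrl.camera(n)
    if f: cv2.imwrite('pics/'+f,c['color'][:,:,::-1])
    z=c['z_map'];v,u=np.mgrid[:z.shape[0],:z.shape[1]]
    P=np.stack([(u-c['cx'])/c['fx']*z,(v-c['cy'])/c['fy']*z,z],-1)
    R=cv2.Rodrigues(np.array(c['rvec'],float))[0]
    W=(P-np.array(c['tvec']).ravel())@R
    W[z==0]=np.nan
    return c['color'],W
E
python3 - <<'E'
from h import *
o=ctrl.get_obs();print({k:np.round(v,3) for k,v in o.items()})
for n in ['top','side']:
    c,W=cam(n,n+'0.png'); np.savez(n+'0.npz',c=c,W=W)
E
```

```text
{'time_s': np.float64(0.0), 'qpos': array([-1.351,  0.3  ,  1.522,  0.   ,  1.321, -0.067]), 'joint_vel': array([ 0.001, -0.   ,  0.002, -0.001,  0.001,  0.   ]), 'tau': array([-2.0000e-03, -5.3181e+01, -3.5274e+01,  7.1000e-02,  2.4000e-02,
       -0.0000e+00]), 'ee_pos': array([ 0.156, -0.527,  0.205]), 'eef_rot': array([3.07 , 1.57 , 1.786]), 'force': array([ 0.371, -0.005,  0.344]), 'moment': array([-0.046, -0.001,  0.055]), 'grip_width': np.float64(0.094)}
```

View pics/top0.png

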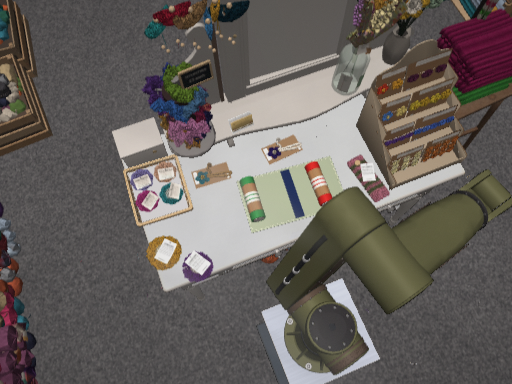

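View pics/side0.png

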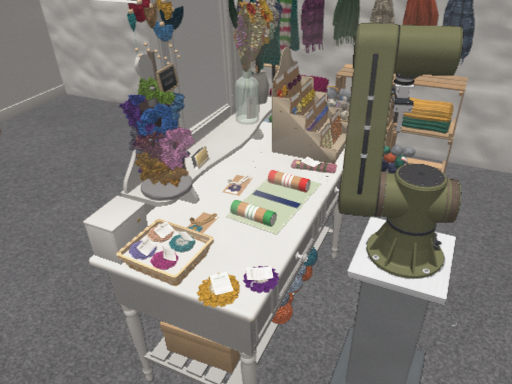

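The top view shows the green tube at about (252,198), the stripe at (292,193) and the red tube at (318,183), with the arm just below right. Next I'll measure their positions.

```bash
cat > m.py <<'E'
from h import *
def fit(P):
    c=P.mean(0);u,s,v=np.linalg.svd(P-c,full_matrices=False);d=v[0]*np.sign(v[0][0]+1e-9)
    t=(P-c)@d; return c,d,np.ptp(t)
def meas(c,W,pr=True):
    hsv=cv2.cvtColor(c,cv2.COLOR_RGB2HSV).astype(int);H,S,V=[hsv[...,i] for i in range(3)]
    reg=(W[...,0]>0.2)&(W[...,0]<0.9)&(abs(W[...,1])<0.35)
    stripe=reg&(abs(W[...,2])<0.012)&(H>95)&(H<130)&(S>90)&(V<130)
    n,l,st,_=cv2.connectedComponentsWithStats(stripe.astype(np.uint8))
    if n>1:
        b=1+np.argmax(st[1:,4]);P=W[l==b][:,:2]; cc,d,L=fit(P);print('stripe n',len(P),cc,'ang',np.degrees(np.arctan2(d[1],d[0])),'L',L, 'bb',st[b])
        r=cv2.minAreaRect((P*1000).astype(np.float32));print(r)
    tub=reg&(W[...,2]>0.03)&(W[...,2]<0.075)
    n,l,st,_=cv2.connectedComponentsWithStats(tub.astype(np.uint8))
    for b in range(1,n):
        if st[b,4]<60: continue
        P=W[l==b];cc,d,L=fit(P[P[:,2]>0.045][:,:2]) if (P[:,2]>.045).sum()>5 else fit(P[:,:2])
        r=cv2.minAreaRect((P[:,:2]*1000).astype(np.float32))
        print('blob',st[b],cc,'ang',np.degrees(np.arctan2(d[1],d[0])),'L',L,'zmax',np.percentile(P[:,2],98),r,c[l==b].mean(0))
if __name__=='__main__':
    import sys
    for n in ['top','side']:
        z=np.load(n+'0.npz');print(n);meas(z['c'],z['W'])
E
python3 m.py
```

```text
top
stripe n 394 [ 0.5152947  -0.11884098] ang -5.399234649636685 L 0.19957426930680522 bb [281 170  23  47 394]
((516.6614990234375, -118.46614074707031), (33.16255187988281, 199.4566650390625), 84.19966125488281)
blob [ 149  151   44   67 1364] [0.70976439 0.3004776 ] ang -0.04998720318290277 L 0.26434837205256756 zmax 0.07389250267776042 ((712.9464111328125, 296.1727600097656), (107.53750610351562, 275.9294738769531), 89.98609161376953) [161.74120235 155.98680352 143.52419355]
blob [305 161  27  45 599] [ 0.50481065 -0.22078622] ang -3.9602625854078974 L 0.17290653563705288 zmax 0.06402409909263533 ((505.8699035644531, -222.73193359375), (56.449398040771484, 175.60743713378906), 85.84681701660156) [183.96828047 111.7278798   93.37729549]
blob [240 176  26  45 633] [0.53983043 0.03749813] ang -5.559816454241707 L 0.17269422785770475 zmax 0.06336986233430196 ((541.648193359375, 36.91868591308594), (54.56187438964844, 173.78857421875), 84.69049835205078) [140.77725118 148.73301738 116.0221169 ]
side
stripe n 88 [ 0.46271299 -0.11659034] ang -4.986527969359294 L 0.09222725755861555 bb
[... 473 characters left out ...]
07947056114 zmax 0.06345551567019657 ((814.0780029296875, 26.45905303955078), (46.281883239746094, 27.660707473754883), 5.327174186706543) [152.52173913 148.7826087  144.        ]
blob [231 200  46  24 545] [0.53771264 0.04505979] ang -5.082569188243527 L 0.17223076257162612 zmax 0.06085161331422527 ((541.647705078125, 41.59391403198242), (51.61637878417969, 172.7736053466797), 86.16136932373047) [164.87522936 173.3412844  136.9853211 ]
blob [ 134  219   80   42 1487] [0.70585066 0.30262717] ang 3.5444281939027658 L 0.2668743996384293 zmax 0.07346007739594876 ((706.10986328125, 295.1888427734375), (109.55099487304688, 265.76953125), 89.72885131835938) [179.31002017 171.95359785 155.66778749]
```

```bash
cat > cyl.py <<'E'
from h import *
from scipy.optimize import least_squares
from scipy.spatial.transform import Rotation as Ro
def tube(W,c0,c=None):
    c0=np.array(c0)
    d=W[...,:2]-c0; m=(abs(d[...,0])<0.11)&(abs(d[...,1])<0.045)&(W[...,2]>0.02)&(W[...,2]<0.075)
    P=W[m]
    f=lambda p: np.hypot((P[:,1]-p[0]-p[1]*(P[:,0]-c0[0]))/np.hypot(1,p[1]),P[:,2]-p[2])-0.028
    r=least_squares(f,[c0[1],-0.08,0.031],loss='soft_l1',f_scale=0.001)
    x=P[:,0];lo,hi=np.percentile(x,[.5,99.5]);xc=(lo+hi)/2
    return np.array([xc,r.x[0]+r.x[1]*(xc-c0[0]),r.x[2]]),np.degrees(np.arctan(r.x[1])),hi-lo,len(P),np.sqrt(np.mean(r.fun**2))
def stripe(c,W):
    hsv=cv2.cvtColor(c,cv2.COLOR_RGB2HSV).astype(int);H,S,V=[hsv[...,i] for i in range(3)]
    m=(W[...,0]>0.35)&(W[...,0]<0.7)&(abs(W[...,1]+.12)<.06)&(abs(W[...,2])<0.012)&(H>95)&(H<130)&(S>90)&(V<130)
    P=W[m]; r=np.polyfit(P[:,0],P[:,1],1); 
    return P.mean(0),np.degrees(np.arctan(r[0])),r
def rel(t,ang,S0=(0.5155,-0.1188),sa=-5.5):
    a=np.radians(sa);n=np.array([-np.sin(a),np.cos(a)]);d=np.array([np.cos(a),np.sin(a)])
    q=np.array(t[:2])-S0; return 'along %.4f across %.4f dyaw %.2f'%(q@d,q@n,ang-sa)
E
python3 - <<'E'
from cyl import *
for n in ['top','side']:
    z=np.load(n+'0.npz');W=z['W'];print(n)
    print(stripe(z['c'],W))
    for c0 in [(0.505,-0.2215),(0.540,0.038)]: print(tube(W,c0))
    # mat edges
    hsv=cv2.cvtColor(z['c'],cv2.COLOR_RGB2HSV).astype(int);H,S,V=[hsv[...,i] for i in range(3)]
    m=(H>25)&(H<50)&(S>40)&(abs(W[...,2])<.012)&(W[...,0]>.3)&(W[...,0]<.7)&(W[...,1]<.15)&(W[...,1]>-.4)
    print(cv2.minAreaRect((W[m][:,:2]*1000).astype(np.float32)),m.sum())
R=Ro.from_euler('xyz',ctrl.get_obs()['eef_rot']).as_matrix();print(R.round(3))
E
```

```text
top
(array([ 0.5261517 , -0.11885147,  0.00271105]), np.float64(-3.310739231403936), array([-0.0578477 , -0.08841481]))
(array([ 0.50649284, -0.22395698,  0.02971997]), np.float64(-3.3743759203662367), np.float64(0.16963113455781237), 615, np.float64(0.003494568885717361))
(array([0.54148522, 0.03614721, 0.03001191]), np.float64(-5.366033718626481), np.float64(0.17101525709201065), 651, np.float64(0.004269515191565237))
((512.9133911132812, -168.7763214111328), (478.0181884765625, 212.6949005126953), 84.26152038574219) 940
side
(array([ 0.46271299, -0.11659034,  0.00234437]), np.float64(-4.496141206074695), array([-0.07863394, -0.08020539]))
(array([ 0.50406246, -0.22482447,  0.02909428]), np.float64(-3.7148259917628064), np.float64(0.17198098783495297), 509, np.float64(0.004365815994924987))
(array([0.54072596, 0.03506014, 0.02923409]), np.float64(-5.383243703339162), np.float64(0.17049334239668634), 630, np.float64(0.004499627295802333))
((478.4014587402344, -162.53219604492188), (480.70513916015625, 152.5601348876953), 74.21937561035156) 21
[[-0.     0.959  0.283]
 [ 0.001  0.283 -0.959]
 [-1.     0.    -0.001]]
```

servo_tool(
  motion=[5,35,-16,-6,12,70,-32,-12,20,105,-48,-18,28,140,-64,-24,36,175,-80,-30,44,210,-96,-36,52,245,-112,-42,60,280,-128,-48,68,315,-144,-54,76,350,-160,-60,84,385,-176,-65,95,420,-192,-70,95,420,-192,-70,95,420,-192,-70],
)

```text
time_s: 1.85
ee_pos: [0.5037, -0.2248, 0.1103]
eef_rot: [3.005, 1.57, 2.942]
force: [0.4, 0.2, -0.6]
grip_width: 0.094
```

```bash
cat > look.py <<'E'
import sys
from cyl import *
tag=sys.argv[1]
o=ctrl.get_obs();R=Ro.from_euler('xyz',o['eef_rot']).as_matrix();print(o['time_s'],o['ee_pos'].round(4),o['force'].round(2),o['qpos'].round(2));print(R.round(3))
print('tool z yaw',np.degrees(np.arctan2(R[1,2],R[0,2])))
for n in sys.argv[2:]:
    c,W=cam(n,n+tag+'.png');np.savez(n+tag+'.npz',c=c,W=W)
E
python3 look.py 1 wrist top side
```

```text
1.85 [ 0.5037 -0.2248  0.1103] [ 0.41  0.24 -0.6 ] [-0.49  0.4   1.62 -0.    1.12 -0.42]
[[-0.     0.063  0.998]
 [ 0.     0.998 -0.063]
 [-1.     0.    -0.   ]]
tool z yaw -3.6109662625009884
```

View pics/wrist1.png

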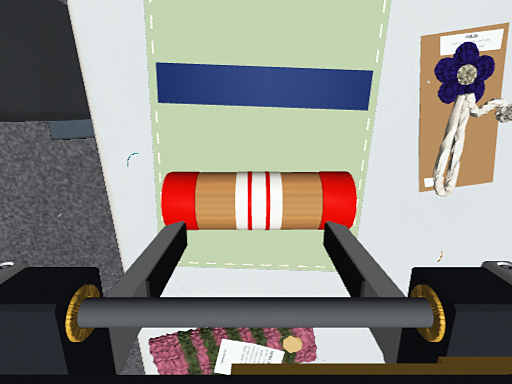

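View pics/top1.png

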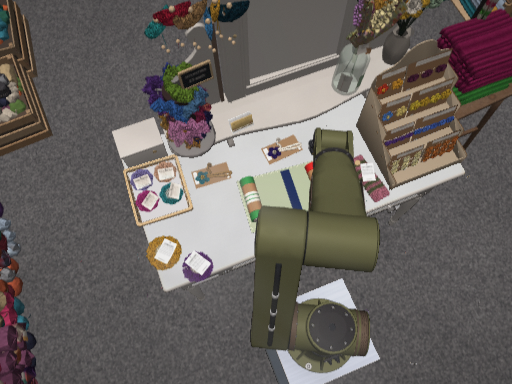

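View pics/side1.png

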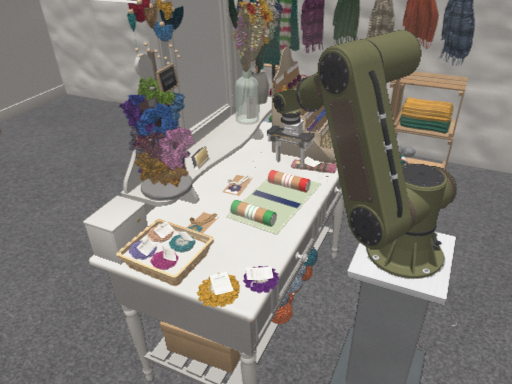

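The wrist view shows the red tube at about (163–356, 172–228), the stripe at (157–373, 63–110), and the finger ends at about (187,225) and (326,225). I can measure accurately from this view.

```bash
cat > w.py <<'E'
import sys
from cyl import *
def wm(tag,c0y):
    z=np.load('wrist'+tag+'.npz');c,W=z['c'],z['W']
    hsv=cv2.cvtColor(c,cv2.COLOR_RGB2HSV).astype(int);H,S,V=[hsv[...,i] for i in range(3)]
    m=((abs(W[...,2])<0.012)&(H>105)&(H<122)&(S>110)&(V>60)&(abs(W[...,1]+.12)<.05)&(W[...,0]<.64)).astype(np.uint8)
    n,l,st,_=cv2.connectedComponentsWithStats(m);b=1+np.argmax(st[1:,4])
    P=W[l==b];rc=cv2.minAreaRect((P[:,:2]*1000).astype(np.float32));print('stripe',rc,P[:,2].mean(),st[b])
    t=tube(W,(0.507,c0y));print('tube',t)
    sa=rc[2]-90 if rc[2]>45 else rc[2]
    print(rel(t[0],t[1],np.array(rc[0])/1000,sa))
wm(sys.argv[1],float(sys.argv[2]))
E
python3 w.py 1 -0.2243
```

```text
stripe ((517.9702758789062, -119.33450317382812), (35.71533966064453, 203.6332550048828), 84.39794921875) 0.0018689218245669685 [ 156   63  217   47 8434]
tube (array([ 0.50626401, -0.22410838,  0.02898396]), np.float64(-3.5343240575609975), np.float64(0.1664515505112651), 10785, np.float64(0.0006136924075377939))
along -0.0014 across -0.1054 dyaw 2.07
```

servo_tool(
  motion=[24,-6,2,0,46,-6,2,0,49,-6,2,0,50,-6,2,0,51,-6,2,0,51,-6,2,0],
)

```text
time_s: 2.75
ee_pos: [0.5059, -0.2308, 0.06]
eef_rot: [-0.414, 1.57, -0.476]
force: [0.3, 0.2, -0.3]
grip_width: 0.0938
```

servo_tool(
  motion=[0.5,0,0,0,1,0,0,0,1,0,0,0],
)

```text
time_s: 3.12
ee_pos: [0.5059, -0.2309, 0.0591]
eef_rot: [-0.617, 1.57, -0.68]
force: [-1.7, 0.2, 6.3]
grip_width: 0.0938
```

servo_tool(
  motion=[0,3,0,0,0,8,0,0.2,0,13,0,0.4,0,18,0,0.6,0,23,0,0.8,0,26,0,1,0,26,0,1],
)

```text
time_s: 4.0
ee_pos: [0.5077, -0.2047, 0.0591]
eef_rot: [-0.517, 1.57, -0.596]
force: [-1.0, 0.4, 5.0]
grip_width: 0.0942
```

```bash
python3 look.py 2 wrist; python3 w.py 2 -0.211
```

```text
4.0 [ 0.5077 -0.2047  0.0591] [-0.98  0.39  4.96] [-0.45  0.46  1.67 -0.    1.01 -0.37]
[[ 0.001  0.079  0.997]
 [-0.001  0.997 -0.079]
 [-1.    -0.001  0.001]]
tool z yaw -4.5410336566438225
stripe ((517.8782348632812, -119.32633972167969), (35.71382522583008, 204.11947631835938), 84.36605072021484) 0.0018760933374594802 [  131    81   260    52 11876]
tube (array([ 0.50745629, -0.21083161,  0.02907929]), np.float64(-3.7368107644741366), np.float64(0.16639032271411608), 14643, np.float64(0.0028326085825805666))
along -0.0014 across -0.0921 dyaw 1.90
```

servo_tool(
  motion=[-4,0,0,0.8,-4,-12.5,0,0.6,-1,-12.5,0,0.6,0,-12.5,0,0.6,0,-9,0,0.6,0,-4,0,0.8,0,1,0,1,0,6,0,1.2,0,11,0,1.4,0,13.5,0,1.4,0,13.5,0,1.4],
)

```text
time_s: 5.42
ee_pos: [0.5086, -0.1913, 0.059]
eef_rot: [-0.61, 1.57, -0.714]
force: [-2.7, 1.3, 9.8]
grip_width: 0.094
```

```bash
python3 look.py 3 wrist; python3 w.py 3 -0.198
```

```text
5.425 [ 0.5086 -0.1913  0.059 ] [-2.74  1.32  9.84] [-0.43  0.45  1.68 -0.    1.01 -0.32]
[[ 0.001  0.104  0.995]
 [-0.     0.995 -0.104]
 [-1.    -0.     0.001]]
tool z yaw -5.94477905565947
stripe ((517.900146484375, -119.37498474121094), (35.56431198120117, 204.2673797607422), 84.1319808959961) 0.0018708482588869514 [  130   101   257    46 11309]
tube (array([ 0.50894623, -0.19730368,  0.02906754]), np.float64(-4.3086249271093875), np.float64(0.16618369826257084), 14682, np.float64(0.0028630627292871133))
along -0.0009 across -0.0784 dyaw 1.56
```

servo_tool(
  motion=[-4,0,0,0,-4,-12.5,0,-0.8,-0.5,-12.5,0,-0.8,0,-12.5,0,-0.8,0,-9,0,-0.6,0,-4,0,-0.4,0,1,0,-0.2,0,6,0,0,0,11,0,0.2,0,13.5,0,0.2,-4,13.5,0,0.2,-4,1,0,-0.6,-0.5,1,0,-0.6,0,1,0,-0.6,0,6,0,-0.4,0,11,0,-0.2,0,16,0,0,0,21,0,0.2,0,26.5,0,0.4,0,26.5,0,0.4],
)

```text
time_s: 7.98
ee_pos: [0.5115, -0.165, 0.059]
eef_rot: [-0.504, 1.57, -0.615]
force: [-3.8, 0.6, 10.6]
grip_width: 0.0938
```

```bash
python3 look.py 4 wrist; python3 w.py 4 -0.171
```

```text
7.975 [ 0.5115 -0.165   0.059 ] [-3.76  0.64 10.63] [-0.38  0.44  1.7  -0.    1.   -0.27]
[[ 0.001  0.111  0.994]
 [-0.001  0.994 -0.111]
 [-1.    -0.     0.001]]
tool z yaw -6.349580237458701
stripe ((517.9456176757812, -119.52539825439453), (35.9513053894043, 204.3474884033203), 84.37102508544922) 0.0018868105996030474 [  134   134   248    46 10349]
tube (array([ 0.51263893, -0.17063919,  0.02906656]), np.float64(-5.850875065175101), np.float64(0.16604746745845783), 14723, np.float64(0.0027943050538740554))
along -0.0003 across -0.0514 dyaw -0.22
```

servo_tool(
  motion=[-4,0,0,0,-4,-12.5,0,-0.6,-0.5,-12.5,0,-0.6,0,-12.5,0,-0.6,0,-9,0,-0.6,0,-4,0,-0.6,0,1,0,-0.6,0,6,0,-0.6,0,11,0,-0.6,0,13.5,0,-0.6,-4,13.5,0,-0.6,-4,1,0,-0.6,-0.5,1,0,-0.6,0,1,0,-0.6,0,6,0,-0.6,0,11,0,-0.6,0,16,0,-0.6,0,21,0,-0.6,0,26.5,0,-0.6,0,26.5,0,-0.6],
)

```text
time_s: 10.52
ee_pos: [0.5141, -0.1386, 0.059]
eef_rot: [-1.524, 1.571, -1.625]
force: [-5.3, 0.6, 13.2]
grip_width: 0.0938
```

```bash
python3 look.py 5 wrist; python3 w.py 5 -0.144
```

```text
10.525 [ 0.5141 -0.1386  0.059 ] [-5.34  0.64 13.24] [-0.33  0.43  1.71 -0.    1.   -0.23]
[[-0.     0.101  0.995]
 [-0.     0.995 -0.101]
 [-1.    -0.     0.   ]]
tool z yaw -5.780396539317402
stripe ((518.6488647460938, -114.77909088134766), (28.450054168701172, 204.0926055908203), 83.77580261230469) 0.0018817751998472766 [ 138  167  241   33 5732]
tube (array([ 0.51532265, -0.14371986,  0.02907234]), np.float64(-5.892988783753943), np.float64(0.1661904697152845), 14834, np.float64(0.002813053239554276))
along -0.0002 across -0.0291 dyaw 0.33
```

View pics/wrist5.png

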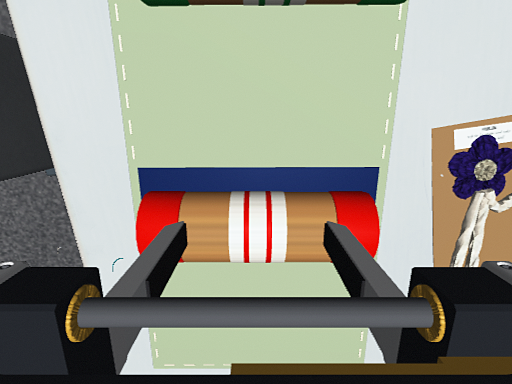

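The tube (137–378, 190–262) now covers the near part of the stripe (138–378, 167–192), so I'll use the earlier stripe fit. About 24 mm remain.

servo_tool(
  motion=[-4,0,0,0,-4,-11.5,0,0,-1,-11.5,0,0,-0.2,-11.5,0,0,-0.2,-8,0,0,-0.2,-3,0,0,-0.2,2,0,0,-0.2,7,0,0,-0.2,11,0,0,-0.2,13,0,0,-0.2,13,0,0,-4,13,0,0,-25,13,0,0,-50,13,0,0,-50,13,0,0],
)

```text
time_s: 12.45
ee_pos: [0.5161, -0.1259, 0.1096]
eef_rot: [-0.188, 1.568, -0.289]
force: [-0.5, 0.7, -0.1]
grip_width: 0.094
```

```bash
sed -i 's/^    print(rel.*/&\n    print("fixed",rel(t[0],t[1],(.5179,-.1194),-5.65))/' w.py; python3 look.py 6 wrist; python3 w.py 6 -0.1315
```

```text
12.45 [ 0.5161 -0.1259  0.1096] [-0.46  0.75 -0.08] [-0.31  0.36  1.68  0.    1.1  -0.21]
[[ 0.003  0.101  0.995]
 [-0.001  0.995 -0.101]
 [-1.    -0.     0.003]]
tool z yaw -5.776501946859841
stripe ((518.6107788085938, -111.78409576416016), (23.250255584716797, 202.96670532226562), 83.388671875) 0.0018825026764494495 [ 158  171  198   23 1368]
tube (array([ 0.51641375, -0.13105583,  0.02898693]), np.float64(-5.90932036902746), np.float64(0.165885122254046), 10444, np.float64(0.0006150232924535504))
along 0.0000 across -0.0194 dyaw 0.70
fixed along -0.0003 across -0.0117 dyaw -0.26
```

View pics/wrist6.png

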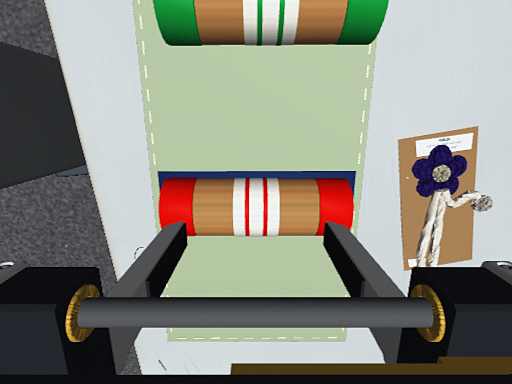

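servo_tool(
  motion=[20,-11,0,0,42,-11,0,0,48,-11,0,0,49.8,-11,0,0,49.8,-11,0,0,49.8,-8,0,0,49.8,-4,0,0,49.8,0,0,0,49.8,4,0,0,49.8,8,0,0,49.8,11,0,0,49.8,12.4,0,0,49.8,12.4,0,0,49.8,12.4,0,0,46,12.4,0,0,25,12.4,0,0,0,12.4,0,0,0,12.4,0,0],
)

```text
time_s: 14.75
ee_pos: [0.5174, -0.1135, 0.1097]
eef_rot: [-0.174, 1.568, -0.275]
force: [-0.8, -0.1, 0.4]
grip_width: 0.0939
```

```bash
python3 look.py 7 wrist side top; python3 w.py 7 -0.1195
python3 - <<'E'
from cyl import *
W=np.load('side7.npz')['W'];print(tube(W,(.517,-.1195)),tube(W,(.54,.037)))
E
```

```text
14.75 [ 0.5174 -0.1135  0.1097] [-0.83 -0.11  0.37] [-0.29  0.35  1.69  0.    1.1  -0.18]
[[ 0.003  0.1    0.995]
 [-0.001  0.995 -0.1  ]
 [-1.    -0.     0.003]]
tool z yaw -5.765456491395999
stripe ((618.3921508789062, -116.28959655761719), (3.4582340717315674, 9.244048118591309), 6.822261333465576) 0.0020417837029743447 [350 183   4   9  23]
tube (array([ 0.51784107, -0.11942006,  0.0289867 ]), np.float64(-5.922337874872241), np.float64(0.16601429971210468), 10326, np.float64(0.0006219779259470555))
along -0.1002 across 0.0088 dyaw -12.74
fixed along -0.0001 across -0.0000 dyaw -0.27
(array([ 0.51466726, -0.12028047,  0.02913335]), np.float64(-5.975480816760829), np.float64(0.17155225349454584), 551, np.float64(0.004824567484974222)) (array([0.5408877 , 0.03537165, 0.02908108]), np.float64(-5.636861088668927), np.float64(0.17207105950128232), 624, np.float64(0.004494276732615315))
```

View pics/wrist7.png

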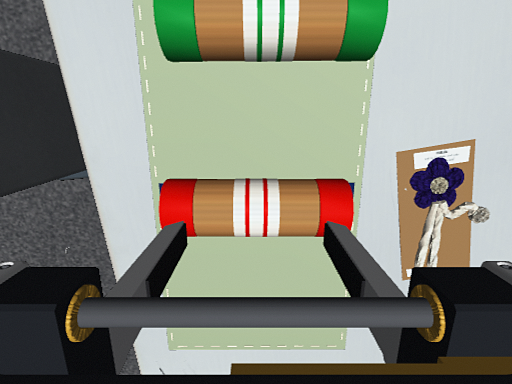

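The tube (160–354, 179–236) covers the stripe, with only small stripe ends showing past its caps. Measured offset is about 0 mm across and 0.3° in yaw. The green tube hasn't moved, so I'm handing in.

```bash
python3 look.py 8 wrist; python3 w.py 8 -0.1195 | tail -1; python3 -c "
from station import ctrl
print(ctrl.hand_in())"
```

```text
14.9 [ 0.5162 -0.1131  0.1074] [-0.41 -0.16  0.06] [-0.29  0.36  1.69  0.    1.1  -0.18]
[[-0.001  0.1    0.995]
 [ 0.     0.995 -0.1  ]
 [-1.     0.    -0.001]]
tool z yaw -5.767231135053374
fixed along 0.0001 across -0.0000 dyaw -0.26
the job is handed in; nothing more can be done
None
```

The red-capped tube now lies along the middle of the dark stripe, and I handed the job in at about 15 s of the 64 s allowed. I rolled it about 105 mm in eight short strokes. The open fingertips, spread along its axis, pressed on its top with about 5–13 N, measured at the ends of strokes. I turned the tool slightly during the early strokes to straighten the tube by about 2°.

- **Position:** the last wrist-camera checks put the tube within about 0.1 mm of the stripe's centre across and along, and about 0.3° off in yaw. It did not move between the final two pictures, with the fingers lifted about 50 mm clear. By then the tube hid the stripe, so this compares it with where I measured the stripe earlier. The live stripe fit in those last pictures was useless.
- **Camera agreement:** the side camera put the tube about 1 mm further across and 3 mm further along. That is close to the 2 mm calibration error.
- **Other goods:** the side camera puts the green-capped tube within 1 mm of its starting place. I did not measure the other bystanders, but no move came down near them.

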